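# Open the nutmeg jar in its counter caddy

### The arm

A 6-joint arm with a two-finger parallel gripper is mounted at the origin on the work surface. World frame = base frame: x ahead of the robot, y to its left, z up, the work surface at z = 0. Lengths are in m, angles in rad, forces in N, time in s.
With the tool pointing down it reaches from about 0.3 to 0.75 m from the base axis. Payload 8.5 kg.
Tool frame: the origin (TCP) lies on the mounting face of the last link; the fingertips stand 173 mm ahead of it and the grasp point (between the pads) lies 155 mm ahead of it; z points along the fingers, y is the line along which they close (so a half turn about z gives the same grasp; the last joint's range is limited). The gripper opens to 85 mm and grips with 20 to 120 N. Pads are 22 mm wide; open, the fingers measure 114 mm over their backs; the gripper's body (76 mm by 85 mm) begins 54 mm behind the grasp point. The pads swing forward as they close: fully open they stand 13 mm farther back than shut.
Start: joints at [0.99, 0.381, 1.297, -0, 1.464, -0.215], TCP at [0.197, 0.514, 0.405] pointing down, gripper open.
Joint ranges: [-3.11, 3.11], [-0.89, 2.33], [0.22, 2.48], [-1.42, 4.56], [0.17, 2.85], [-2.88, 2.88]. Speed limits (rad/s): [2.39, 2.39, 3.14, 3.14, 3.14, 3.14].

### API

Orientations are given as [roll, pitch, yaw] about the fixed x, y, z axes, in that order (R = Rz(yaw) Ry(pitch) Rx(roll)).
In Python, from rig import arm, eyes, models gives the robot as it stands.
- The arm moves only by the tool arm_command, never from a script. Its arguments are lists of equal length, an entry for each row: "hand": the opening, from 0 (shut) to 1 (fully open); "delta_pos": the shift along the tool's x, y, z as a fraction of full scale, a list of three; "turn": the turn, a rotation vector about the tool's x, y, z as a fraction of full scale, a list of three. In form: {"hand": [hand, ...], "delta_pos": [[dx, dy, dz], ...], "turn": [[rx, ry, rz], ...]}. A call has exactly 10 rows; each row shifts and turns the commanded pose from where the row before left it, along the tool's axes as they then stand; what a row does not reach is not made up. Full scale, the value 1, is 0.1 m for a shift and 2 pi rad for a turn. A row lasts 1/8 s, in which the tool goes at most 62.5 mm and 10.7 degrees, less where a joint would pass 70% of its speed; a pose out of reach is approached as far as the arm can. A call with a number of a shift or a turn outside -1 to 1 is refused whole. A call with a gripper value outside its range is refused whole. The fingers move at their own pace and stop on an object; "grip_force" is the grip in N (left out, the last holds). Time passes only in rows, so rows that do not move let the fingers close, or fill a call up. It gives the time, the measured TCP pose, the force, the opening and the grip force at its end, in the units of the state.
- arm.sense(): the state, without advancing time (a new reading comes with each control period).
- eyes.grab_frame(name): name is "scene" or "top"; returns a dict with "color" (420x560x3 uint8, red, green, blue), "fx", "fy", "cx", "cy" (pixels), "R" (3x3) and "t" (3): a world point X has camera coordinates R X + t. Camera axes: x right, y down, z forward; pixel columns grow to the right and rows downward; lengths in m; the calibration is good to about 2 mm. A picture is of the moment at which its call begins. There is no depth.
- arm.sign_off(): hands the job in; it is judged then, once.
Trained networks look in a picture, given as the dict that the camera call returned (one of the last four; its "shot" number tells which), for a name from the list of things; names that differ only in an ending like _2 or _b are one class to them, and where a whole thing is asked for, a point or a joint stands for the part that bears it (a point fixed in the world has none). Each returns a list of dicts, best first, with "confidence" (0 to 1); they miss things now and then, are a little off and sometimes report something else, mostly with a low value. They report only what shows in the picture. A call takes as long as a camera call. They do not tell look-alikes from the thing itself.
- models.find_in(target, picture): "position" ([x, y, z] in m, in world coordinates, good to about 4 mm: the middle of the surface that is visible of it).
- models.outline_of(target, picture): "mask" (420x560 bool, what is visible of it).
The state is a dict: "t": time; "joint_pos": joint angles; "dq": joint speeds; "tau": joint torques, N m; "eef_pos": TCP position; "tcp_rot": TCP orientation; "ft_force": force on the tool from outside, world axes, zero at the start; "ft_torque": the same for the moment, N m; "finger_gap": finger opening in m; "grasp_force": force on a finger pad.
Only numpy, scipy, OpenCV 4.12 (cv2) and the standard library are available. Lean on these libraries where they do the work, as an engineer would, in place of code of your own. Each camera call takes 0.05 s, during which the arm holds its last target. There are 200 camera calls.

### The job

Open the jar in the wooden caddy for scooping: lift the caddy's wooden cover off its two pins and lay it flat in the middle of the cork board, handle up, without dropping it. Then unscrew the jar's captive cap and swing it on its steel arm fully aside, clear of the mouth. Leave the closed jar outside the caddy shut, and do not push the loose jars, the scoop or the paper roll about.

Things in the scene. Friction and masses are not known exactly. Their poses are not given: they have to be found in the camera images.
- caddy: Fixed wooden caddy with a glass jar; open in front, behind, on top. Base 120 (x) x 192 (y) x 15 mm; side panels 12 mm thick at y = +90 and -90, tops 155 above the origin (centre of underside, on the counter; z up), each with a steel pin 6 mm thick, 12 tall at x = 0. Jar (64 mm thick) fixed on the base, axis at x = 0, y = -15: shoulder 85, mouth 100 mm above the origin.
- cover: Loose wooden cover plate 120 (x) x 212 (y) x 8 mm, 0.15-0.3 kg, with 11 mm holes at y = +90 and -90 that sit loosely on the caddy's pins; at the start it lies on the side panels over the jar. On top in the middle a dark handle bar 14 mm thick (x), 70 long (y), 30 high. Origin: centre of the plate's underside, z up; handle top 38 mm above it.
- board: Fixed cork board 160 (x) x 250 (y) x 6 mm lying on the counter; where the cover is to be laid. Origin: centre of its underside, z up; its top is 6 mm above the origin.
- mouth (a point): Centre of the mouth of the caddy's jar (opening 32 mm, rim 38 mm across), z up.
- jar_cap_grip (a point): Point on the axis of the round black knob of the cap of the caddy's jar, 8 mm below the knob's top, 132.5 mm above the counter when shut. Knob 36 mm thick, 28 tall, free air round it (side panels 69 mm and more from its axis); under it the arm's steel ring (its top 20 mm below this point) and the black skirt, 47 mm thick. Turns with the cap.
- jar_cap_pivot (a point): Point on the upright pivot of the cap's steel swing arm, fixed to the caddy at x = +38 mm, y = -15 mm: 38 mm from the cap's axis, on the +x side of the jar in the caddy's frame. Axes as the caddy's.
- jar_cap (a joint): Twist of the cap in its arm, rad: 0 screwed down, grows counterclockwise seen from above, 1.5 = fully unscrewed (stop). Starts at 0 to 0.25. The cap rises 5 mm over the 1.5 rad; until turned beyond about 1.2 its skirt hooks over the jar's neck and it cannot swing. Friction about 0.05 N m; stays where it is left.
- jar_cap_arm (a joint): Swing of the steel arm that carries the cap, rad: 0 cap over the mouth, grows clockwise seen from above (in the caddy's frame the cap goes round the pivot from its -x side to its +y side), 1.6 = stop, fully aside. Stays where it is left.
- spare_jar: Bystander: fixed, somewhat slimmer closed jar with the same kind of captive cap (knob 30 mm thick, top 126 mm above the counter), standing by itself beyond the caddy. To be left shut. Origin: centre of its underside.
- spare_cap (a joint): Twist of the cap of the bystander jar, rad, 0 = shut.
- jar_a: Bystander: loose closed jar 60 mm thick, 85 mm tall. Origin: centre of its underside.
- jar_b: Bystander: loose closed jar 48 mm thick, 75 mm tall. Origin: centre of its underside.
- scoop: Bystander: loose small steel scoop with a wooden handle, 120 mm long along x, 24 mm high; its blade at +x. Origin on the counter in the blade, 100 mm from the end of the handle.
- tape: Bystander: loose flat paper-coloured roll 72 mm across, 18 mm high. Origin: centre of its underside.
Mind the look-alikes: they are no part of the job. Leave any purple look-alike of the cover alone.

How it is judged:
By the outcome, as a careful person would: the job done as asked, in the order asked, and still so for the second after the job is handed in, with the robot touching nothing.
It also fails if it takes over 58 s, if anything falls off the work surface, if the arm or the gripper's body presses on something with over 40 N, if the wrist force passes 120 N, or if a joint passes its speed limit or range.

## Working session

There is one attempt and no reset: what is moved stays moved. The work goes in short steps, Python scripts to look and compute and a tool call to move; the robot and the scene stay as the last step left them, time stands still between calls to the robot, and variables do not carry over. Pictures are saved under pics/ and viewed, at most 10 in all, crops included, and the job is handed in when it is done.

Besides the shell and the picture viewer there is one more tool, called after "Call:" by a JSON object that holds its "op" and its "data", one argument or row to a line. arm_command: Moves the arm, as the interface text tells. Shift numbers are shares of 0.1 m and turn numbers shares of 2 pi rad, none past 1 either way. Its arguments: {"type":"object","properties":{"hand":{"type":"array"},"delta_pos":{"type":"array"},"turn":{"type":"array"},"grip_force":{"type":"number"}},"required":["hand","delta_pos","turn"]}

```bash
mkdir -p pics; ls
python3 - <<'E'
from rig import arm, eyes, models
import cv2
print(arm.sense())
for n in ("scene","top"):
    p=eyes.grab_frame(n)
    cv2.imwrite(f"pics/{n}0.png",p["color"][:,:,::-1])
    print(n,p["fx"],p["cx"],p["cy"],p["R"],p["t"])
    for k in ("caddy","cover","board","jar_cap_grip","spare_jar","jar_a","jar_b","scoop","tape"):
        print(k,[(d["position"],round(d["confidence"],2)) for d in models.find_in(k,p)])
E
```

```text
pics
{'t': 0.0, 'joint_pos': array([ 9.89689522e-01,  3.81216741e-01,  1.29825097e+00, -1.78546765e-05,
        1.46355575e+00, -2.15333996e-01]), 'dq': array([ 0.00046331, -0.00188053,  0.0001153 ,  0.00105976,  0.00171074,
       -0.00017972]), 'tau': array([ 7.68788169e-06, -4.48463845e+01, -2.31275851e+01, -1.54328832e-04,
        4.77353926e-03,  1.13894396e-05]), 'eef_pos': array([0.19672079, 0.51357862, 0.40410375]), 'tcp_rot': array([-3.14019110e+00, -2.88386276e-04,  2.77582157e+00]), 'ft_force': array([-0.14899534, -1.26753249,  0.66541799]), 'ft_torque': array([-0.01932015,  0.06134717,  0.03180721]), 'grasp_force': 0.0, 'finger_gap': 0.08571015999560534}
scene 389.1643314353502 276.7998761430258 215.53049836050127 [[ 0.33713786  0.94140922 -0.00931366]
 [ 0.73235705 -0.26846289 -0.62576419]
 [-0.59160055  0.20414788 -0.77995668]] [-0.15736929 -0.30401939  1.40720199]
caddy [([0.5698, 0.1427, 0.0358], 0.73)]
cover [([0.3045, -0.2379, 0.0065], 0.69), ([0.5467, 0.1555, 0.1653], 0.63), ([0.655, 0.4622, 0.0638], 0.25)]
board [([0.5572, -0.2376, 0.0046], 0.58)]
jar_cap_grip [([
[... 425 characters left out ...]
71986603e-01 -3.41320275e-02 -2.32544725e-01]
 [ 2.32389269e-01  8.50829744e-03 -9.72585645e-01]] [1.27699089e-04 5.39273947e-01 1.05988179e+00]
caddy [([0.4945, 0.1589, 0.0125], 0.64)]
cover [([0.2903, -0.2316, 0.0057], 0.85), ([0.5335, 0.1651, 0.1613], 0.73)]
board [([0.5506, -0.2346, 0.0033], 0.55)]
jar_cap_grip []
spare_jar [([0.5352, 0.1642, 0.1612], 0.75), ([0.3054, 0.2742, 0.0221], 0.74), ([0.7387, 0.0398, 0.0733], 0.7)]
jar_a [([0.6031, -0.4686, 0.0694], 0.71), ([0.6405, 0.4645, 0.0759], 0.7), ([0.5514, -0.2356, 0.0062], 0.57)]
jar_b [([0.6031, -0.4686, 0.0694], 0.71), ([0.6405, 0.4645, 0.0759], 0.7), ([0.5514, -0.2356, 0.0062], 0.57)]
scoop []
tape [([0.3067, 0.2751, 0.0202], 0.51)]
```

View pics/scene0.png

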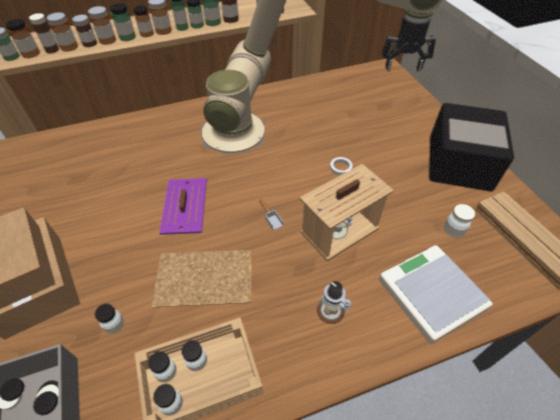

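View pics/top0.png

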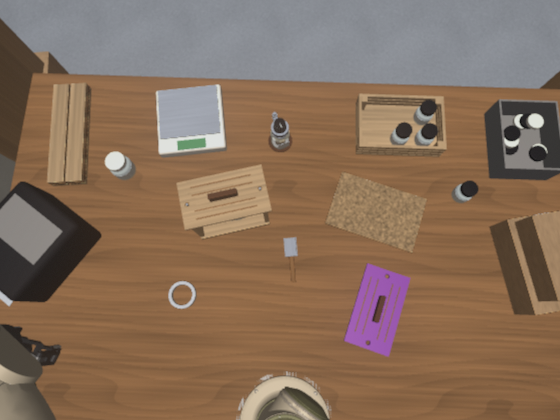

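The purple plate (top pixel 380,310; scene 184,205) is the look-alike. The wooden plate on the caddy (top 224,197; scene 347,197) fits the description: it is wood and lies on the pins. I'll confirm it in a crop and measure it.

```bash
cat > h.py <<'E'
import numpy as np, cv2
from rig import arm, eyes, models
def ray(p,uv,z):
    d=np.array([(uv[0]-p["cx"])/p["fx"],(uv[1]-p["cy"])/p["fy"],1.])
    R=np.array(p["R"]);c=-R.T@p["t"];d=R.T@d
    return c+d*(z-c[2])/d[2]
def proj(p,X):
    X=np.atleast_2d(X)@np.array(p["R"]).T+p["t"]
    return np.c_[X[:,0]/X[:,2]*p["fx"]+p["cx"],X[:,1]/X[:,2]*p["fy"]+p["cy"]]
def rect(p,m,z):
    c=max(cv2.findContours(m.astype(np.uint8),0,1)[0],key=cv2.contourArea)[:,0,:]
    w=np.array([ray(p,q,z)[:2] for q in c])*1000
    r=cv2.minAreaRect(w.astype(np.float32)); return np.round(r[0],1),np.round(r[1],1),round(r[2],1)
E
python3 - <<'E'
from h import *
P={n:eyes.grab_frame(n) for n in("top","scene")}
for n,p in P.items():
    for k,z in (("cover",.163),("board",.006)):
        for d in models.outline_of(k,p)[:3]:
            print(n,k,round(d["confidence"],2),d["mask"].sum(),rect(p,d["mask"],z))
a=P["top"]["color"][155:250,165:285]; b=P["scene"]["color"][155:260,290:400]
a=cv2.resize(a,None,fx=4,fy=4,interpolation=2)[:,:,::-1]; b=cv2.resize(b,(400,380),interpolation=2)[:,:,::-1]
a=cv2.resize(a,(400,380))if 0 else a[:380,:400+80]
cv2.imwrite("pics/crop1.png",np.hstack([a[:, :400],b]))
E
```

```text
top cover 0.81 3785 (array([ 285.7, -203.4]), array([106.1, 184.5]), 73.2)
top cover 0.63 4176 (array([537.1, 165. ]), array([121.7, 212.3]), 14.9)
top board 0.7 4999 (array([ 551.4, -236.9]), array([251.5, 162.8]), 72.5)
top board 0.27 152 (array([800.3,  40.1]), array([41. , 35.2]), 2.0)
top board 0.15 355 (array([305.4, 281.2]), array([67.8, 73. ]), 2.0)
scene cover 0.74 3180 (array([539.1, 165. ]), array([127.7, 221.9]), 14.7)
scene cover 0.66 2192 (array([ 430.5, -233.8]), array([100.8, 180.4]), 72.9)
scene board 0.6 4930 (array([ 553.1, -237.6]), array([248.2, 161.2]), 72.9)
scene board 0.17 734 (array([624.6, 507.3]), array([ 63.8, 142.9]), 35.0)
```

View pics/crop1.png

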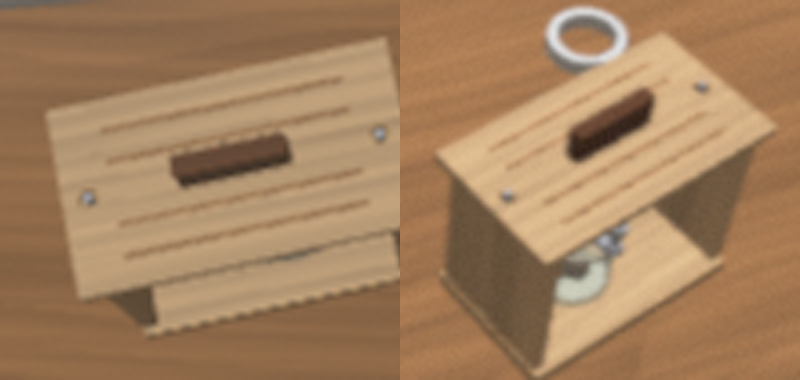

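The crop confirms the wooden cover: two steel pins at crop px (88,199) and (380,133), with a dark handle in the middle. I'll refine its pose from the pins and plan the approach.

```bash
cat >> h.py <<'E'
def plan(pos,yawdeg,n,nt=None,s=None):
    """n rows of combined straight shift + yaw turn, tool pointing down; prints tool-frame row values"""
    s=s or arm.sense(); p=np.array(s["eef_pos"]); y=s["tcp_rot"][2]
    d=np.array(pos)-p; dy=np.radians(yawdeg)-y; dy=(dy+np.pi)%(2*np.pi)-np.pi
    nt=nt or max(n,int(np.ceil(abs(np.degrees(dy))/10)))
    print("cur",np.round(p,4),"yaw",round(np.degrees(y),2),"rp",np.round(s["tcp_rot"][:2],4),"dpos",np.round(d,4),"dyaw",round(np.degrees(dy),1))
    for i in range(max(n,nt)):
        st=d/n if i<n else d*0
        ya=y+dy*min(i,nt)/nt
        print(i,np.round(np.array([np.cos(ya)*st[0]+np.sin(ya)*st[1],np.sin(ya)*st[0]-np.cos(ya)*st[1],-st[2]])/.1,3).tolist(),
          round(-dy/nt/2/np.pi,4) if i<nt else 0)
E
python3 - <<'E'
from h import *
t=eyes.grab_frame("top");s=eyes.grab_frame("scene")
for p,a,b in((t,(186.6,204.4),(259.6,187.9)),(s,(319.1,209.1),(372.8,179))):
    A,B=ray(p,a,.166),ray(p,b,.166);d=A-B
    print(A,B,(A+B)/2,np.hypot(*d[:2]),np.degrees(np.arctan2(d[1],d[0])))
print("box",[ray(t,q,.15)[:2] for q in((100,240),(50,300))])
plan((.5375,.165,.405),105,8)
for k in("spare_jar","tape","scoop","jar_a","jar_b"):
  for p in(t,s): print(k,[(np.round(d["position"],3),round(d["confidence"],2)) for d in models.find_in(k,p)][:3])
E
```

```text
[0.51251054 0.25268886 0.166     ] [0.55989706 0.07912613 0.166     ] [0.5362038  0.16590749 0.166     ] 0.17991527275924224 105.27085878630034
[0.56380145 0.07774464 0.166     ] [0.5179983 0.2512507 0.166    ] [0.54089988 0.16449767 0.166     ] 0.17944994022212843 -75.21207657527
box [array([0.42136071, 0.456325  ]), array([0.27735353, 0.55315612])]
cur [0.1967 0.5136 0.4047] yaw 159.04 rp [3.1416 0.    ] dpos [ 3.408e-01 -3.486e-01  3.000e-04] dyaw -54.0
0 [-0.554, -0.255, -0.0] 0.0188
1 [-0.58, -0.188, -0.0] 0.0188
2 [-0.598, -0.118, -0.0] 0.0188
3 [-0.608, -0.047, -0.0] 0.0188
4 [-0.609, 0.025, -0.0] 0.0188
5 [-0.602, 0.096, -0.0] 0.0188
6 [-0.586, 0.166, -0.0] 0.0188
7 [-0.563, 0.234, -0.0] 0.0188
spare_jar [(array([0.738, 0.039, 0.077]), 0.65)]
spare_jar [(array([0.766, 0.034, 0.073]), 0.67)]
tape [(array([0.306, 0.276, 0.017]), 0.69)]
tape [(array([0.303, 0.276, 0.019]), 0.58), (array([0.569, 0.147, 0.035]), 0.17)]
scoop [(array([ 0.431, -0.01 ,  0.006]), 0.75)]
scoop [(array([ 0.427, -0.002,  0.013]), 0.68)]
jar_a [(array([ 0.603, -0.467,  0.071]), 0.97), (array([0.64 , 0.465, 0.076]), 0.88)]
jar_a [(array([ 0.619, -0.47 ,  0.064]), 0.89), (array([0.66 , 0.459, 0.066]), 0.58)]
jar_b [(array([ 0.603, -0.467,  0.071]), 0.97), (array([0.64 , 0.465, 0.076]), 0.88)]
jar_b [(array([ 0.619, -0.47 ,  0.064]), 0.89), (array([0.66 , 0.459, 0.066]), 0.58)]
```

Call:
{"op": "arm_command", "data": {
  "hand": [1, 1, 1, 1, 1, 1, 1, 1, 1, 1],
  "delta_pos": [
    [-0.554, -0.255, 0],
    [-0.58, -0.188, 0],
    [-0.598, -0.118, 0],
    [-0.608, -0.047, 0],
    [-0.609, 0.025, 0],
    [-0.602, 0.096, 0],
    [-0.586, 0.166, 0],
    [-0.563, 0.234, 0],
    [0, 0, 0],
    [0, 0, 0]
  ],
  "turn": [
    [0, 0, 0.0188],
    [0, 0, 0.0188],
    [0, 0, 0.0188],
    [0, 0, 0.0188],
    [0, 0, 0.0188],
    [0, 0, 0.0188],
    [0, 0, 0.0188],
    [0, 0, 0.0188],
    [0, 0, 0],
    [0, 0, 0]
  ],
  "grip_force": 40
}}

```text
t: 3.15
eef_pos: [0.5371, 0.1646, 0.4046]
tcp_rot: [-3.141, -0.0, 1.831]
ft_force: [0.4, 1.6, 1.0]
finger_gap: 0.0856
grasp_force: 0.0
```

```bash
python3 -c "
from h import *
s=arm.sense();print(s['t'],s['finger_gap']);plan((.538,.165,.341),105,3)"
```

```text
3.15 0.08561190146693166
cur [0.5371 0.1646 0.4046] yaw 104.91 rp [-3.1411e+00 -3.0000e-04] dpos [ 0.0009  0.0004 -0.0636] dyaw 0.1
0 [0.001, 0.003, 0.212] -0.0001
1 [0.001, 0.003, 0.212] -0.0001
2 [0.001, 0.003, 0.212] -0.0001
```

Call:
{"op": "arm_command", "data": {
  "hand": [0.6, 0.6, 0.6, 0.6, 0.6, 0.5, 0, 0, 0, 0],
  "delta_pos": [
    [0, 0.01, 0.21],
    [0, 0, 0.21],
    [0, 0, 0.14],
    [0, 0, 0.08],
    [0, 0, 0],
    [0, 0, 0],
    [0, 0, 0],
    [0, 0, 0],
    [0, 0, 0],
    [0, 0, 0]
  ],
  "turn": [
    [0, 0, 0],
    [0, 0, 0],
    [0, 0, 0],
    [0, 0, 0],
    [0, 0, 0],
    [0, 0, 0],
    [0, 0, 0],
    [0, 0, 0],
    [0, 0, 0],
    [0, 0, 0]
  ],
  "grip_force": 40
}}

```text
t: 4.4
eef_pos: [0.5383, 0.1648, 0.3412]
tcp_rot: [3.141, 0.0, 1.831]
ft_force: [-0.4, 0.6, 5.3]
finger_gap: 0.0132
grasp_force: 40.0
```

```bash
python3 -c "
from h import *
s=arm.sense();print(s)"
```

```text
{'t': 4.4, 'joint_pos': array([ 8.67860661e-02,  4.55678716e-01,  1.36671228e+00, -9.08905407e-05,
        1.31827484e+00, -1.73159618e-01]), 'dq': array([-0.00113761,  0.00017702, -0.00101143,  0.00095214, -0.00033766,
       -0.00132964]), 'tau': array([ 6.21873303e-03, -4.42939854e+01, -2.02626729e+01,  4.44604468e-02,
       -2.45757708e-01, -2.87160270e-03]), 'eef_pos': array([0.53829851, 0.16477091, 0.34120729]), 'tcp_rot': array([3.14069487e+00, 2.46398239e-04, 1.83076457e+00]), 'ft_force': array([-0.3839433 ,  0.59522689,  5.34917074]), 'ft_torque': array([-0.0574776 ,  0.14910022, -0.01693864]), 'grasp_force': 40.04703998565674, 'finger_gap': 0.013220274304165846}
```

Call:
{"op": "arm_command", "data": {
  "hand": [0, 0, 0, 0, 0, 0, 0, 0, 0, 0],
  "delta_pos": [
    [0, 0, 0],
    [0, 0, -0.03],
    [0, 0, -0.08],
    [0, 0, -0.1],
    [0, 0, -0.1],
    [0, 0, -0.1],
    [0, 0, -0.1],
    [0, 0, -0.1],
    [0, 0, -0.05],
    [0, 0, 0]
  ],
  "turn": [
    [0, 0, 0],
    [0, 0, 0],
    [0, 0, 0],
    [0, 0, 0],
    [0, 0, 0],
    [0, 0, 0],
    [0, 0, 0],
    [0, 0, 0],
    [0, 0, 0],
    [0, 0, 0]
  ],
  "grip_force": 60
}}

```text
t: 5.65
eef_pos: [0.5383, 0.1648, 0.407]
tcp_rot: [3.141, 0.0, 1.831]
ft_force: [0.0, -1.1, -1.5]
finger_gap: 0.013
grasp_force: 58.5
```

Run:
```python
from h import *
s=eyes.grab_frame("scene")
cv2.imwrite("pics/s2.png",cv2.resize(s["color"][100:280,230:430],None,fx=3,fy=3,interpolation=2)[:,:,::-1])
print(arm.sense()["ft_force"],arm.sense()["finger_gap"])
plan((.552,-.237,.41),72.5,14)
```

```text
[ 0.11605357 -0.10818972 -0.98187231] 0.012917817895042729
cur [0.5382 0.1648 0.4066] yaw 104.89 rp [-3.1413 -0.    ] dpos [ 0.0138 -0.4018  0.0034] dyaw -32.4
0 [-0.28, -0.064, -0.002] 0.0064
1 [-0.282, -0.053, -0.002] 0.0064
2 [-0.284, -0.041, -0.002] 0.0064
3 [-0.286, -0.03, -0.002] 0.0064
4 [-0.287, -0.018, -0.002] 0.0064
5 [-0.287, -0.007, -0.002] 0.0064
6 [-0.287, 0.005, -0.002] 0.0064
7 [-0.287, 0.016, -0.002] 0.0064
8 [-0.286, 0.028, -0.002] 0.0064
9 [-0.284, 0.039, -0.002] 0.0064
10 [-0.283, 0.051, -0.002] 0.0064
11 [-0.28, 0.062, -0.002] 0.0064
12 [-0.278, 0.074, -0.002] 0.0064
13 [-0.274, 0.085, -0.002] 0.0064
```

View pics/s2.png

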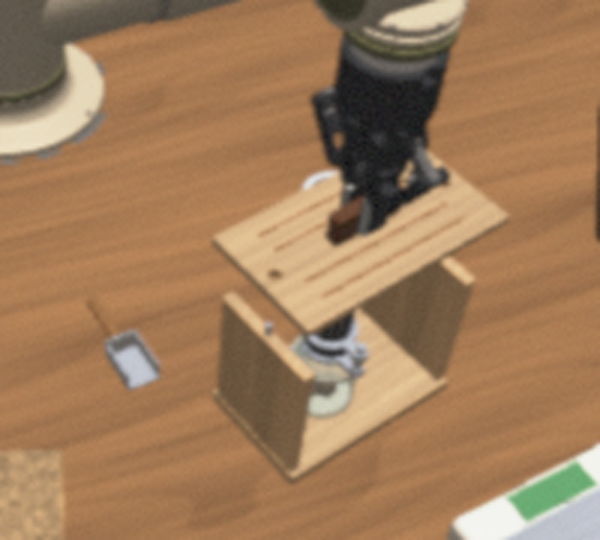

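The cover is held level, crop (360,240), clear of the left pin at (268,327). The jar sits left of centre with its pivot facing the camera at (358,355), so the caddy yaw is +15°. Next I'll carry the cover to the board.

Call:
{"op": "arm_command", "data": {
  "hand": [0, 0, 0, 0, 0, 0, 0, 0, 0, 0],
  "delta_pos": [
    [-0.14, -0.032, 0],
    [-0.28, -0.06, 0],
    [-0.282, -0.053, 0],
    [-0.284, -0.041, 0],
    [-0.286, -0.03, 0],
    [-0.287, -0.018, 0],
    [-0.287, -0.007, 0],
    [-0.287, 0.005, 0],
    [-0.287, 0.016, 0],
    [-0.286, 0.028, 0]
  ],
  "turn": [
    [0, 0, 0],
    [0, 0, 0.0064],
    [0, 0, 0.0064],
    [0, 0, 0.0064],
    [0, 0, 0.0064],
    [0, 0, 0.0064],
    [0, 0, 0.0064],
    [0, 0, 0.0064],
    [0, 0, 0.0064],
    [0, 0, 0.0064]
  ]
}}

```text
t: 6.95
eef_pos: [0.5479, -0.1096, 0.4064]
tcp_rot: [-3.141, 0.0, 1.467]
ft_force: [0.3, 0.5, -1.6]
finger_gap: 0.0124
grasp_force: 58.5
```

Call:
{"op": "arm_command", "data": {
  "hand": [0, 0, 0, 0, 0, 0, 0, 0, 0, 0],
  "delta_pos": [
    [-0.284, 0.039, 0],
    [-0.283, 0.051, 0],
    [-0.28, 0.062, 0],
    [-0.278, 0.074, 0],
    [-0.14, 0.045, 0],
    [0, 0, 0.15],
    [0, 0, 0.25],
    [0, 0, 0.25],
    [0, 0, 0.15],
    [0, 0, 0]
  ],
  "turn": [
    [0, 0, 0.0064],
    [0, 0, 0.0064],
    [0, 0, 0.0064],
    [0, 0, 0.0064],
    [0, 0, 0.0064],
    [0, 0, 0],
    [0, 0, 0],
    [0, 0, 0],
    [0, 0, 0],
    [0, 0, 0]
  ]
}}

```text
t: 8.2
eef_pos: [0.5531, -0.2367, 0.3256]
tcp_rot: [-3.139, -0.001, 1.269]
ft_force: [0.2, -0.3, -1.5]
finger_gap: 0.0128
grasp_force: 58.5
```

Run:
```python
from h import *
print(arm.sense()["t"],arm.sense()["finger_gap"])
for n in ("top","scene"):
    p=eyes.grab_frame(n)
    for d in models.outline_of("board",p)[:1]: print("board",rect(p,d["mask"],.006))
    z=arm.sense()["eef_pos"][2]-.341+.163
    for d in models.outline_of("cover",p)[:3]: print("cover",d["mask"].sum(),rect(p,d["mask"],z))
# target: underside at .006+.003 -> dz
plan((.552,-.237,.341-.149+.003),72.5,5)
```

```text
8.2 0.012796429132952952
board (array([ 580.7, -145.3]), array([ 56.2, 160.9]), 74.4)
cover 430 (array([ 343.5, -259.4]), array([41.8, 46.9]), 72.1)
board (array([ 556.5, -238.4]), array([249.7, 154.6]), 73.8)
cover 3594 (array([ 555.9, -237.3]), array([213.6, 125.5]), 72.8)
cover 326 (array([ 433.9, -195.5]), array([ 19.4, 130.6]), 73.1)
cur [ 0.5532 -0.2373  0.3275] yaw 72.64 rp [3.1402e+00 4.0000e-04] dpos [-0.0012  0.0003 -0.1325] dyaw -0.1
0 [-0.0, -0.002, 0.265] 0.0001
1 [-0.0, -0.002, 0.265] 0.0001
2 [-0.0, -0.002, 0.265] 0.0001
3 [-0.0, -0.002, 0.265] 0.0001
4 [-0.0, -0.002, 0.265] 0.0001
```

Call:
{"op": "arm_command", "data": {
  "hand": [0, 0, 0, 0, 0, 0, 0, 0, 0, 0],
  "delta_pos": [
    [0, 0, 0.15],
    [0, -0.01, 0.25],
    [0, 0, 0.25],
    [0, 0, 0.25],
    [0, 0, 0.2],
    [0, 0, 0.12],
    [0, 0, 0.08],
    [0, 0, 0.03],
    [0, 0, 0],
    [0, 0, 0]
  ],
  "turn": [
    [0, 0, 0],
    [0, 0, 0],
    [0, 0, 0],
    [0, 0, 0],
    [0, 0, 0],
    [0, 0, 0],
    [0, 0, 0],
    [0, 0, 0],
    [0, 0, 0],
    [0, 0, 0]
  ]
}}

```text
t: 9.75
eef_pos: [0.5523, -0.2371, 0.1942]
tcp_rot: [3.141, 0.0, 1.268]
ft_force: [-0.1, -0.7, -2.2]
finger_gap: 0.0127
grasp_force: 58.6
```

Call:
{"op": "arm_command", "data": {
  "hand": [0, 0, 0, 0, 0, 0, 0, 0, 0, 0],
  "delta_pos": [
    [0, 0, 0.005],
    [0, 0, 0.005],
    [0, 0, 0],
    [0, 0, 0],
    [0, 0, 0],
    [0, 0, 0],
    [0, 0, 0],
    [0, 0, 0],
    [0, 0, 0],
    [0, 0, 0]
  ],
  "turn": [
    [0, 0, 0],
    [0, 0, 0],
    [0, 0, 0],
    [0, 0, 0],
    [0, 0, 0],
    [0, 0, 0],
    [0, 0, 0],
    [0, 0, 0],
    [0, 0, 0],
    [0, 0, 0]
  ]
}}

```text
t: 11.0
eef_pos: [0.5522, -0.237, 0.1928]
tcp_rot: [3.142, 0.0, 1.268]
ft_force: [0.2, 0.4, -1.7]
finger_gap: 0.013
grasp_force: 58.6
```

Call:
{"op": "arm_command", "data": {
  "hand": [0, 0, 0, 0, 0, 0, 0, 0, 0, 0],
  "delta_pos": [
    [0, 0, 0.005],
    [0, 0, 0.005],
    [0, 0, 0.003],
    [0, 0, 0],
    [0, 0, 0],
    [0, 0, 0],
    [0, 0, 0],
    [0, 0, 0],
    [0, 0, 0],
    [0, 0, 0]
  ],
  "turn": [
    [0, 0, 0],
    [0, 0, 0],
    [0, 0, 0],
    [0, 0, 0],
    [0, 0, 0],
    [0, 0, 0],
    [0, 0, 0],
    [0, 0, 0],
    [0, 0, 0],
    [0, 0, 0]
  ]
}}

```text
t: 12.25
eef_pos: [0.5521, -0.2369, 0.1923]
tcp_rot: [3.141, 0.0, 1.268]
ft_force: [-2.5, 2.6, 6.4]
finger_gap: 0.0128
grasp_force: 59.8
```

Contact at 6.4 N, so I'll release and rise.

Call:
{"op": "arm_command", "data": {
  "hand": [0.25, 0.5, 0.7, 0.7, 0.7, 0.7, 0.7, 0.7, 0.7, 0.7],
  "delta_pos": [
    [0, 0, 0],
    [0, 0, 0],
    [0, 0, 0],
    [0, 0, -0.15],
    [0, 0, -0.35],
    [0, 0, -0.45],
    [0, 0, -0.5],
    [0, 0, -0.45],
    [0, 0, 0],
    [0, 0, 0]
  ],
  "turn": [
    [0, 0, 0],
    [0, 0, 0],
    [0, 0, 0],
    [0, 0, 0],
    [0, 0, 0],
    [0, 0, 0],
    [0, 0, 0],
    [0, 0, 0],
    [0, 0, 0],
    [0, 0, 0]
  ]
}}

```text
t: 13.5
eef_pos: [0.5519, -0.2368, 0.3812]
tcp_rot: [-3.141, -0.0, 1.268]
ft_force: [-0.5, -0.3, -0.1]
finger_gap: 0.0596
grasp_force: 0.0
```

Run:
```python
from h import *
ps=[eyes.grab_frame(n) for n in("top","scene")]
for p in ps:
    for d in models.outline_of("cover",p)[:3]: print("cover",d["mask"].sum(),rect(p,d["mask"],.014))
    print([(np.round(d["position"],3),round(d["confidence"],2)) for d in models.find_in("jar_cap_grip",p)],[(np.round(d["position"],3),round(d["confidence"],2)) for d in models.find_in("jar_cap_pivot",p)])
R=lambda a:np.array([[np.cos(a),-np.sin(a)],[np.sin(a),np.cos(a)]])
c=np.array([.538,.165]);a=np.radians(15.0)
k=c+R(a)@[0,-.015]; v=c+R(a)@[.038,-.015]; print("knob",k,"pivot",v)
for p in ps: print(proj(p,[[*k,.1405],[*v,.11]]))
t=cv2.resize(ps[0]["color"][150:250,165:285],(480,400),interpolation=2)
s=cv2.resize(ps[1]["color"][155:255,290:370],(320,400),interpolation=2)
cv2.imwrite("pics/c3.png",np.hstack([t,s])[:,:,::-1])
plan((*k,.42),15,20)
```

```text
[(array([0.539, 0.149, 0.139]), 0.74)] [(array([0.542, 0.209, 0.034]), 0.95)]
cover 3437 (array([ 555.2, -236.5]), array([214.8, 128.4]), 72.5)
cover 965 (array([ 304.5, -193.9]), array([ 45.8, 219.2]), 74.1)
cover 4116 (array([485.3, 207.7]), array([210.6, 315. ]), 16.1)
[(array([0.546, 0.146, 0.136]), 0.75), (array([0.307, 0.277, 0.016]), 0.44)] [(array([0.557, 0.162, 0.081]), 0.85)]
knob [0.54188229 0.15051111] pivot [0.57858747 0.16034624]
[[231.06368509 196.75701656]
 [229.60653702 185.8593182 ]]
[[340.78887058 201.82372629]
 [348.96043415 218.54280028]]
cur [ 0.5522 -0.237   0.381 ] yaw 72.64 rp [-3.1408e+00 -2.0000e-04] dpos [-0.0103  0.3876  0.039 ] dyaw -57.6
0 [0.183, -0.063, -0.019] 0.008
1 [0.18, -0.072, -0.019] 0.008
2 [0.176, -0.081, -0.019] 0.008
3 [0.172, -0.09, -0.019] 0.008
4 [0.167, -0.098, -0.019] 0.008
5 [0.162, -0.106, -0.019] 0.008
6 [0.156, -0.114, -0.019] 0.008
7 [0.151, -0.122, -0.019] 0.008
8 [0.144, -0.13, -0.019] 0.008
9 [0.137, -0.137, -0.019] 0.008
10 [0.13, -0.143, -0.019] 0.008
11 [0.123, -0.15, -0.019] 0.008
12 [0.115, -0.156, -0.019] 0.008
13 [0.107, -0.161, -0.019] 0.008
14 [0.099, -0.167, -0.019] 0.008
15 [0.091, -0.171, -0.019] 0.008
16 [0.082, -0.176, -0.019] 0.008
17 [0.073, -0.18, -0.019] 0.008
18 [0.064, -0.183, -0.019] 0.008
19 [0.055, -0.186, -0.019] 0.008
```

View pics/c3.png

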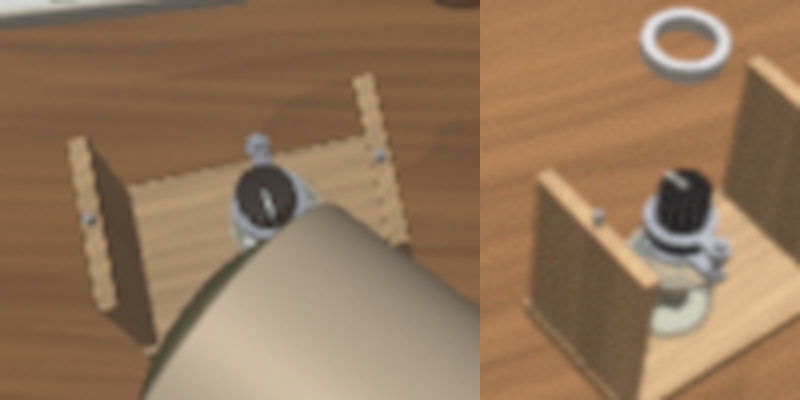

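Knob top is at crop (266,192) and (685,182); the pivot is at (258,145). Both match the predicted projections within about 2 mm. Next I'll approach the knob with the closing line 45° off the arm.

Run:
```python
from h import *
plan((.5415,.150,.381),152,10,10)
```

```text
cur [ 0.5522 -0.237   0.381 ] yaw 72.64 rp [-3.1408e+00 -2.0000e-04] dpos [-0.0107  0.387  -0.    ] dyaw 79.4
0 [0.366, -0.126, 0.0] -0.022
1 [0.38, -0.074, 0.0] -0.022
2 [0.387, -0.021, 0.0] -0.022
3 [0.386, 0.033, 0.0] -0.022
4 [0.378, 0.086, 0.0] -0.022
5 [0.362, 0.137, 0.0] -0.022
6 [0.34, 0.186, 0.0] -0.022
7 [0.311, 0.231, 0.0] -0.022
8 [0.276, 0.272, 0.0] -0.022
9 [0.236, 0.307, 0.0] -0.022
```

Call:
{"op": "arm_command", "data": {
  "hand": [0.8, 0.8, 0.8, 0.8, 0.8, 0.8, 0.8, 0.8, 0.8, 0.8],
  "delta_pos": [
    [0.366, -0.126, 0],
    [0.38, -0.074, 0],
    [0.387, -0.021, 0],
    [0.386, 0.033, 0],
    [0.378, 0.086, 0],
    [0.362, 0.137, 0],
    [0.34, 0.186, 0],
    [0.311, 0.231, 0],
    [0.276, 0.272, 0],
    [0.236, 0.307, 0]
  ],
  "turn": [
    [0, 0, -0.022],
    [0, 0, -0.022],
    [0, 0, -0.022],
    [0, 0, -0.022],
    [0, 0, -0.022],
    [0, 0, -0.022],
    [0, 0, -0.022],
    [0, 0, -0.022],
    [0, 0, -0.022],
    [0, 0, -0.022]
  ]
}}

```text
t: 15.15
eef_pos: [0.5418, 0.1515, 0.3814]
tcp_rot: [3.142, 0.0, 2.655]
ft_force: [0.2, 0.1, 0.4]
finger_gap: 0.0684
grasp_force: 0.0
```

Run:
```python
from h import *
print(arm.sense()["joint_pos"])
plan((.5415,.150,.2915),152,4)
```

```text
[ 6.23029932e-02  4.20034766e-01  1.30303515e+00 -3.56634976e-06
  1.41851282e+00 -1.02161608e+00]
cur [0.5418 0.1515 0.3814] yaw 152.1 rp [3.1416 0.    ] dpos [-0.0003 -0.0015 -0.0899] dyaw -0.1
0 [-0.001, -0.004, 0.225] 0.0001
1 [-0.001, -0.004, 0.225] 0.0001
2 [-0.001, -0.004, 0.225] 0.0001
3 [-0.001, -0.004, 0.225] 0.0001
```

Call:
{"op": "arm_command", "data": {
  "hand": [0.8, 0.8, 0.8, 0.8, 0.8, 0, 0, 0, 0, 0],
  "delta_pos": [
    [-0.005, -0.015, 0.2],
    [0, 0, 0.25],
    [0, 0, 0.25],
    [0, 0, 0.2],
    [0, 0, 0],
    [0, 0, 0],
    [0, 0, 0],
    [0, 0, 0],
    [0, 0, 0],
    [0, 0, 0]
  ],
  "turn": [
    [0, 0, 0],
    [0, 0, 0],
    [0, 0, 0],
    [0, 0, 0],
    [0, 0, 0],
    [0, 0, 0],
    [0, 0, 0],
    [0, 0, 0],
    [0, 0, 0],
    [0, 0, 0]
  ],
  "grip_force": 30
}}

```text
t: 16.4
eef_pos: [0.5421, 0.1496, 0.2931]
tcp_rot: [3.137, 0.003, 2.65]
ft_force: [2.0, 7.7, 4.3]
finger_gap: 0.0347
grasp_force: 29.9
```

Call:
{"op": "arm_command", "data": {
  "hand": [0, 0, 0, 0, 0, 0, 0, 0, 0, 0],
  "delta_pos": [
    [0, 0.01, 0],
    [0, 0, -0.005],
    [0, 0, -0.005],
    [0, 0, -0.005],
    [0, 0, -0.005],
    [0, 0, -0.005],
    [0, 0, -0.005],
    [0, 0, -0.005],
    [0, 0, -0.005],
    [0, 0, -0.005]
  ],
  "turn": [
    [0, 0, 0],
    [0, 0, -0.022],
    [0, 0, -0.024],
    [0, 0, -0.024],
    [0, 0, -0.024],
    [0, 0, -0.024],
    [0, 0, -0.024],
    [0, 0, -0.024],
    [0, 0, -0.024],
    [0, 0, -0.02]
  ],
  "grip_force": 35
}}

```text
t: 17.65
eef_pos: [0.5423, 0.151, 0.2978]
tcp_rot: [-3.141, 0.007, -2.309]
ft_force: [2.2, 13.0, 5.5]
finger_gap: 0.0349
grasp_force: 35.3
```

Run:
```python
from h import *
s=arm.sense();print(s["ft_force"],s["ft_torque"],s["joint_pos"],np.degrees(s["tcp_rot"]))
p=eyes.grab_frame("scene");q=eyes.grab_frame("top")
cv2.imwrite("pics/c4.png",np.hstack([cv2.resize(x["color"][a:a+100,b:b+100],(400,400),interpolation=2) for x,a,b in((q,150,180),(p,155,290))])[:,:,::-1])
```

```text
[ 2.24980434 13.01671319  5.49174488] [ 2.11208012 -0.3515042  -0.17792006] [ 0.06065764  0.50037861  1.42874693  0.00458149  1.20731526 -2.34437475] [-179.96976612    0.38279314 -132.29438841]
```

View pics/c4.png

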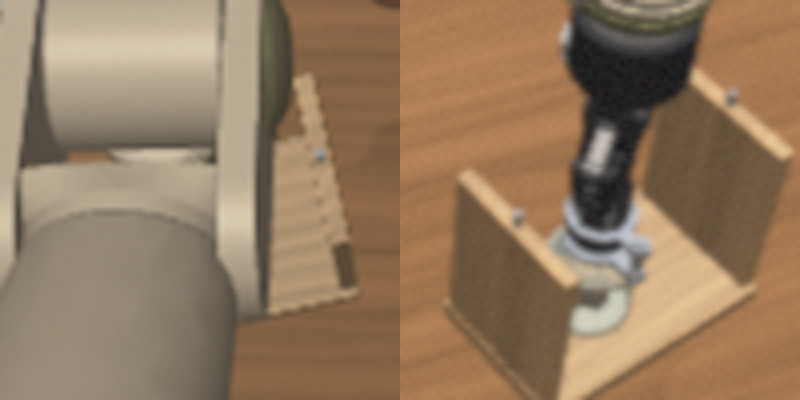

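Call:
{"op": "arm_command", "data": {
  "hand": [0, 0, 0, 0, 0, 0, 0, 0, 0, 0],
  "delta_pos": [
    [-0.011, 0.01, 0],
    [0, 0, -0.004],
    [0, 0, -0.004],
    [0, 0, 0],
    [0, 0, 0],
    [0, 0, 0],
    [0, 0, 0],
    [0, 0, 0],
    [0, 0, 0],
    [0, 0, 0]
  ],
  "turn": [
    [0, 0, 0],
    [0, 0, -0.018],
    [0, 0, -0.015],
    [0, 0, 0],
    [0, 0, 0],
    [0, 0, 0],
    [0, 0, 0],
    [0, 0, 0],
    [0, 0, 0],
    [0, 0, 0]
  ]
}}

```text
t: 19.0
eef_pos: [0.542, 0.1515, 0.2981]
tcp_rot: [-3.141, 0.002, -2.107]
ft_force: [-2.2, 5.0, 5.1]
finger_gap: 0.0348
grasp_force: 34.9
```

Run:
```python
from h import *
s=arm.sense();print(s["ft_force"],s["ft_torque"],s["joint_pos"][5],np.degrees(s["tcp_rot"]),s["eef_pos"])
```

```text
[-2.20501165  5.00954141  5.13935534] [ 0.61273092  0.31121786 -0.64904421] -2.543652429655666 [-1.79961632e+02  1.36449610e-01 -1.20746595e+02] [0.54200418 0.15145569 0.29808383]
```

Call:
{"op": "arm_command", "data": {
  "hand": [0, 0, 0, 0, 0, 0, 0, 0, 0, 0],
  "delta_pos": [
    [-0.022, 0.021, 0],
    [-0.022, 0.021, 0],
    [-0.022, 0.021, 0],
    [-0.022, 0.021, 0],
    [-0.022, 0.021, 0],
    [-0.022, 0.021, 0],
    [-0.022, 0.021, 0],
    [-0.022, 0.021, 0],
    [-0.022, 0.021, 0],
    [-0.022, 0.021, 0]
  ],
  "turn": [
    [0, 0, 0.0127],
    [0, 0, 0.0127],
    [0, 0, 0.0127],
    [0, 0, 0.0127],
    [0, 0, 0.0127],
    [0, 0, 0.0127],
    [0, 0, 0.0127],
    [0, 0, 0.0127],
    [0, 0, 0.0127],
    [0, 0, 0.0127]
  ]
}}

```text
t: 20.25
eef_pos: [0.5457, 0.1803, 0.2981]
tcp_rot: [-3.141, 0.0, -2.907]
ft_force: [-4.5, -2.1, 8.7]
finger_gap: 0.0347
grasp_force: 35.0
```

Run:
```python
from h import *
s=arm.sense();print(s["ft_force"],s["ft_torque"],np.degrees(s["tcp_rot"]))
pv=np.array([.5787,.161]);d=s["eef_pos"][:2]-pv
print(np.hypot(*d),np.degrees(np.arctan2(d[1],d[0])))
p=eyes.grab_frame("scene")
cv2.imwrite("pics/c5.png",cv2.resize(p["color"][155:255,290:390],(400,400),interpolation=2)[:,:,::-1])
```

```text
[-4.49492506 -2.13565787  8.69381874] [-0.43465724  0.69946198 -0.10193992] [-1.79948611e+02  1.00960804e-02 -1.66546804e+02]
0.03821528320713036 149.64743422752088
```

View pics/c5.png

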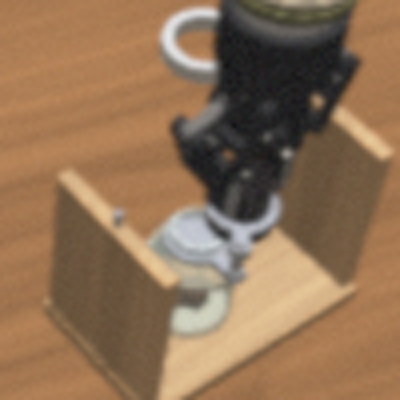

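The cap is swinging: the mouth now shows at crop (195,230) and the ring at (240,215). I'll do the second half.

Call:
{"op": "arm_command", "data": {
  "hand": [0, 0, 0, 0, 0, 0, 0, 0, 0, 0],
  "delta_pos": [
    [-0.022, 0.021, 0],
    [-0.022, 0.021, 0],
    [-0.022, 0.021, 0],
    [-0.022, 0.021, 0],
    [-0.022, 0.021, 0],
    [-0.022, 0.021, 0],
    [-0.022, 0.021, 0],
    [-0.022, 0.021, 0],
    [-0.022, 0.021, 0],
    [-0.022, 0.021, 0]
  ],
  "turn": [
    [0, 0, 0.0127],
    [0, 0, 0.0127],
    [0, 0, 0.0127],
    [0, 0, 0.0127],
    [0, 0, 0.0127],
    [0, 0, 0.0127],
    [0, 0, 0.0127],
    [0, 0, 0.0127],
    [0, 0, 0.0127],
    [0, 0, 0.0127]
  ]
}}

```text
t: 21.55
eef_pos: [0.5691, 0.1982, 0.298]
tcp_rot: [-3.141, -0.001, 2.578]
ft_force: [-6.5, 0.1, 8.5]
finger_gap: 0.0344
grasp_force: 35.1
```

Run:
```python
from h import *
s=arm.sense();print(s["ft_force"],s["ft_torque"],np.degrees(s["tcp_rot"]))
pv=np.array([.5787,.161]);d=s["eef_pos"][:2]-pv
print(np.hypot(*d),np.degrees(np.arctan2(d[1],d[0])))
```

```text
[-6.5260225   0.09611933  8.52877748] [-0.23779217  1.36269182 -0.2446743 ] [-1.79939650e+02 -6.27047530e-02  1.47729287e+02]
0.038417651784544385 104.45519885948099
```

Call:
{"op": "arm_command", "data": {
  "hand": [0, 0, 0, 0, 0, 0, 0, 0, 0, 0],
  "delta_pos": [
    [-0.011, 0.011, 0],
    [-0.011, 0.011, 0],
    [0, 0, 0],
    [0, 0, 0],
    [0, 0, 0],
    [0, 0, 0],
    [0, 0, 0],
    [0, 0, 0],
    [0, 0, 0],
    [0, 0, 0]
  ],
  "turn": [
    [0, 0, 0.004],
    [0, 0, 0.003],
    [0, 0, 0],
    [0, 0, 0],
    [0, 0, 0],
    [0, 0, 0],
    [0, 0, 0],
    [0, 0, 0],
    [0, 0, 0],
    [0, 0, 0]
  ]
}}

```text
t: 22.8
eef_pos: [0.5715, 0.1988, 0.2979]
tcp_rot: [-3.138, -0.003, 2.537]
ft_force: [-11.0, -0.6, 9.7]
finger_gap: 0.0349
grasp_force: 35.4
```

Run:
```python
from h import *
s=arm.sense();print(s["ft_force"],s["ft_torque"],np.degrees(s["tcp_rot"]))
pv=np.array([.5787,.161]);d=s["eef_pos"][:2]-pv
print(np.hypot(*d),np.degrees(np.arctan2(d[1],d[0])))
```

```text
[-11.00649795  -0.60860898   9.66043556] [-0.47600282  2.16133946 -0.32319103] [-1.79816835e+02 -1.75053414e-01  1.45359448e+02]
0.038445370970659386 100.85429264257763
```

Call:
{"op": "arm_command", "data": {
  "hand": [0.45, 0.6, 0.75, 0.75, 0.75, 0.75, 0.75, 0.75, 0.75, 0.75],
  "delta_pos": [
    [0, 0, 0],
    [0, 0, 0],
    [0, 0, 0],
    [0, 0, 0],
    [0, 0, -0.15],
    [0, 0, -0.3],
    [0, 0, -0.4],
    [0, 0, -0.4],
    [0, 0, 0],
    [0, 0, 0]
  ],
  "turn": [
    [0, 0, 0],
    [0, 0, 0],
    [0, 0, 0],
    [0, 0, 0],
    [0, 0, 0],
    [0, 0, 0],
    [0, 0, 0],
    [0, 0, 0],
    [0, 0, 0],
    [0, 0, 0]
  ]
}}

```text
t: 24.05
eef_pos: [0.5726, 0.1987, 0.4216]
tcp_rot: [-3.141, -0.0, 2.537]
ft_force: [-0.0, -1.1, -0.9]
finger_gap: 0.0641
grasp_force: 0.0
```

Run:
```python
from h import *
plan((.40,.33,.42),145.4,5)
```

```text
cur [0.5726 0.1987 0.4216] yaw 145.36 rp [-3.1413e+00 -3.0000e-04] dpos [-0.1726  0.1313 -0.0016] dyaw 0.0
0 [0.433, 0.02, 0.003] -0.0
1 [0.433, 0.02, 0.003] -0.0
2 [0.433, 0.02, 0.003] -0.0
3 [0.433, 0.02, 0.003] -0.0
4 [0.433, 0.02, 0.003] -0.0
```

Next I'll move aside so the cameras have a clear view.

Call:
{"op": "arm_command", "data": {
  "hand": [0.75, 0.75, 0.75, 0.75, 0.75, 0.75, 0.75, 0.75, 0.75, 0.75],
  "delta_pos": [
    [0.3, 0.02, 0],
    [0.43, 0.02, 0],
    [0.43, 0.02, 0],
    [0.43, 0.02, 0],
    [0.43, 0.02, 0],
    [0.15, 0, 0],
    [0, 0, 0],
    [0, 0, 0],
    [0, 0, 0],
    [0, 0, 0]
  ],
  "turn": [
    [0, 0, 0],
    [0, 0, 0],
    [0, 0, 0],
    [0, 0, 0],
    [0, 0, 0],
    [0, 0, 0],
    [0, 0, 0],
    [0, 0, 0],
    [0, 0, 0],
    [0, 0, 0]
  ]
}}

```text
t: 25.3
eef_pos: [0.4005, 0.33, 0.4216]
tcp_rot: [-3.141, -0.0, 2.536]
ft_force: [0.2, -0.1, 0.3]
finger_gap: 0.064
grasp_force: 0.0
```

Run:
```python
from h import *
t=eyes.grab_frame("top");s=eyes.grab_frame("scene")
for p in(t,s):
    for d in models.outline_of("cover",p)[:2]: print("cover",rect(p,d["mask"],.014))
    for d in models.outline_of("board",p)[:1]: print("board",rect(p,d["mask"],.006))
    for k in("jar_cap_grip","scoop","tape","spare_jar"):print(k,[np.round(d["position"],3) for d in models.find_in(k,p)][:1])
A=cv2.resize(t["color"][140:240,170:270],(400,400),interpolation=2)
B=cv2.resize(s["color"][155:255,290:390],(400,400),interpolation=2)
C=cv2.resize(t["color"][165:265,320:440],(400,200),interpolation=3)
D=cv2.resize(s["color"][230:330,140:260],(400,200),interpolation=3)
cv2.imwrite("pics/f.png",np.vstack([np.hstack([A,B]),np.hstack([C,D])])[:,:,::-1])
c=np.array([.542,.151]);a=np.radians(15);R=np.array([[np.cos(a),-np.sin(a)],[np.sin(a),np.cos(a)]])
for th in(1.4,1.6,1.8):
    k=c+R@[.038-.038*np.cos(th),.038*np.sin(th)]
    print(th,((proj(t,[*k,.1455])-[170,140])*4).round(),((proj(s,[*k,.1455])-[290,155])*4).round()+[400,0])
```

```text
cover (array([ 287.8, -235. ]), array([124.8, 214.2]), 72.3)
cover (array([ 553.2, -237.2]), array([216.8, 124.9]), 72.8)
board (array([ 552.2, -237.7]), array([250. , 159.7]), 73.1)
jar_cap_grip [array([0.567, 0.194, 0.146])]
scoop [array([ 0.432, -0.01 ,  0.006])]
tape [array([0.308, 0.278, 0.02 ])]
spare_jar [array([0.74 , 0.04 , 0.072])]
cover (array([ 294.3, -236.8]), array([121.5, 216.7]), 72.9)
cover (array([ 554.6, -237.5]), array([211.7, 125.9]), 73.0)
board (array([ 552.7, -238.1]), array([254.4, 166.6]), 72.9)
jar_cap_grip [array([0.574, 0.193, 0.137])]
scoop [array([ 0.429, -0.001,  0.012])]
tape [array([0.308, 0.277, 0.02 ])]
spare_jar [array([0.765, 0.036, 0.073])]
1.4 [[173. 190.]] [[682. 187.]]
1.6 [[170. 179.]] [[690. 194.]]
1.8 [[169. 167.]] [[697. 202.]]
```

View pics/f.png

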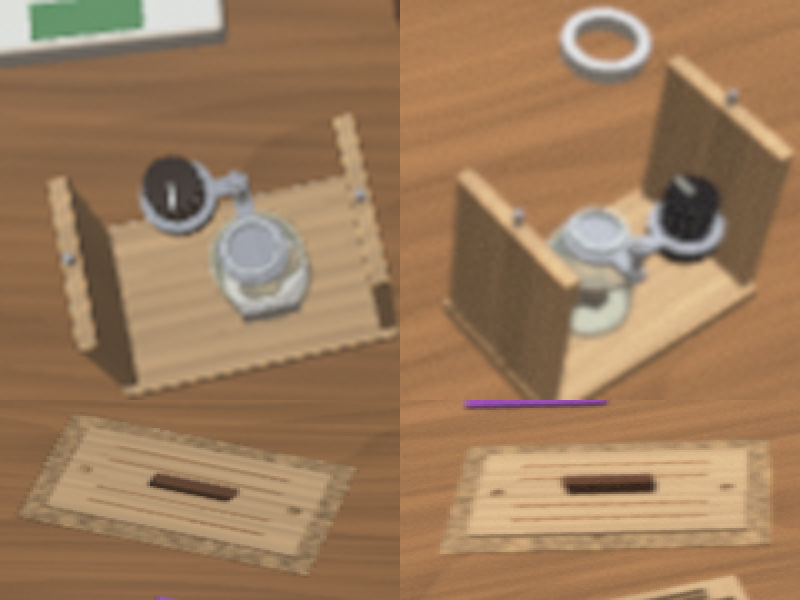

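The final picture shows the mouth uncovered at (255,245) and the knob at (171,178), which matches the 1.6 rad prediction (170,179). The cover lies flat and centred on the cork, handle up, at (192,487). The scoop, tape and spare jar haven't moved. I'll hand the job in.

```bash
python3 -c "
from rig import arm
print(arm.sign_off())"
```

```text
the job is handed in; nothing more can be done
None
```

The job is done and handed in at about 25 s: the cover lies flat, handle up, in the middle of the cork board, and the caddy jar's cap is unscrewed and swung fully aside, with the bystander items left alone.

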